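Stack the two plates of a vial rack on its posts

TASK

Build up the vial rack in the delivery bin's white insert tray: lower the floor plate (the one with two upright end walls) over all four posts at once until it sits fully home and level on the post feet, and let go of it; then lower the collar plate (the one with two big round openings) over the same posts until it rests fully on the end walls of the floor plate, and let go. Lower the plates, do not drop them, and leave the vials, organizer and dish where they stand.

Things in the scene. Friction and masses are not known exactly. Their poses are not given: they have to be found in the camera images.
- tray: White tray fixed to the work surface, 200 (its x) x 140 (y) mm, walls 14 mm high and 4 thick, floor 4 mm. Origin: centre of its underside, z up. In it stands a fixed steel frame of four upright 10 mm posts at the corners of a 124 (x) x 66 (y) mm rectangle, square to the tray. Each post has a 20 mm diameter foot whose top, 12 mm above the tray's underside, carries the floor plate.
- post_level (a point): Point over the tray's centre, 72 mm above its underside, level with the post tops (last 1 mm tapers to 8 mm diameter). The post frame is bolted in slots: the middle of the four posts lies up to 8 mm off this point along the tray's x and up to 8 mm along its y, fixed during a run. That offset is not measured: find it by touch (or sight). Plate holes clear the posts by 1.5 mm all round.
- floor_plate_mid (a point): Aluminium plate 150 (x) x 92 (y) x 6 mm, lying on the work surface; 13 mm through holes at x +-62, y +-33 mm. Upright handle block mid-plate: 40 long (x), 12 thick (y), its top 34 mm above the underside. Point: on the centre line in the handle, 20 mm above the underside; z up. Fits either way round. Two end walls at x +-62 mm, y +-16, 8 thick, tops 40 mm above underside. 0.14 to 0.26 kg.
- collar_plate_mid (a point): Aluminium plate 150 (x) x 92 (y) x 6 mm, lying on the work surface; 13 mm through holes at x +-62, y +-33 mm. Upright handle block mid-plate: 40 long (x), 12 thick (y), its top 34 mm above the underside. Point: on the centre line in the handle, 20 mm above the underside; z up. Fits either way round. Has two 32 mm openings at x +-37 mm, no walls. 0.12 to 0.21 kg.
- floor_seat (a point): Point over the tray's centre, 32 mm above its underside: the height of the floor plate's point when that plate is seated on the post feet (its underside at 12 mm).
- collar_seat (a point): Point over the tray's centre, 72 mm above its underside: the height of the collar plate's point when that plate is seated on the floor plate's end walls (its underside at 52 mm).
- vial_a_mid (a point): Bystander: sealed amber vial with white cap, 34 mm diameter, 71 mm high, standing; point at mid height.
- vial_b_mid (a point): Bystander: a second such vial.
- organizer_mid (a point): Bystander: green snap-lid pill organizer 60 (x) x 150 (y) x 26 mm; point at its centre.
- dish_mid (a point): Bystander: white ceramic dish, 100 mm diameter, 30 mm high; point on its axis half-way up.
Mind the look-alikes: they are no part of the job. What is shaped like the part that bears floor_plate_mid but yellow is not meant.

How it is judged:
On the way:
1. the floor plate is seated on the post feet, level, let go and at rest (z of floor_plate_mid in the frame of tray between 0.0295 and 0.0345 m and x of floor_plate_mid in the frame of tray between -0.012 and 0.012 m and y of floor_plate_mid in the frame of tray between -0.012 and 0.012 m and angle between floor_plate_mid's own z axis and vertical below 0.035 rad and angle between the x axis of floor_plate_mid and the x axis of tray, either way round below 0.09 rad and contact force between the fingers and floor_plate below 0.1 N and linear speed of floor_plate below 0.01 m/s), for 0.2 s.
At the end, for the whole second after the job is handed in: Floor plate on the post feet (its point 32 mm above the tray's underside), collar plate on its end walls (72 mm), each +-2.5 mm, within 12 mm of the tray's centre in its x and y, level within 2 deg, lengthwise within 5 deg of the tray's length, let go and at rest (under 10 mm/s) (all of step 1 and z of collar_plate_mid in the frame of tray between 0.0695 and 0.0745 m and x of collar_plate_mid in the frame of tray between -0.012 and 0.012 m and y of collar_plate_mid in the frame of tray between -0.012 and 0.012 m and angle between collar_plate_mid's own z axis and vertical below 0.035 rad and angle between the x axis of collar_plate_mid and the x axis of tray, either way round below 0.09 rad and contact force between the fingers and collar_plate below 0.1 N and linear speed of collar_plate below 0.01 m/s); the robot touches nothing.
It fails at once if the floor plate is dropped: it moves faster than 0.5 m/s (a fall of about 13 mm) with no finger on it (linear speed of floor_plate above 0.5 m/s and contact force between the fingers and floor_plate below 0.01 N).
It fails at once if the collar plate is dropped: it moves faster than 0.5 m/s (a fall of about 13 mm) with no finger on it (linear speed of collar_plate above 0.5 m/s and contact force between the fingers and collar_plate below 0.01 N).
It fails at once if a vial, the organizer or the dish is shifted by more than 20 mm or tipped (distance of any of vial_a_mid, vial_b_mid, organizer_mid, dish_mid from where it was at the start of the episode above 0.02 m or angle between any of vial_a_mid, vial_b_mid, organizer_mid, dish_mid's own z axis and vertical above 0.3 rad).
It also fails if it takes over 72 s, if anything falls off the work surface, if the arm or the gripper's body presses on something with over 40 N, if the wrist force passes 120 N, or if a joint passes its speed limit or range.

ROBOT

A 7-joint arm with a two-finger parallel gripper is mounted at the origin on the work surface. World frame = base frame: x ahead of the robot, y to its left, z up, the work surface at z = 0. Lengths are in m, angles in rad, forces in N, time in s.
With the tool pointing down it reaches from about 0.425 to 0.925 m from the base axis. Payload 6.8 kg.
Tool frame: the origin (TCP) lies between the finger pads; the fingertips stand 17 mm ahead of it and the grasp point (between the pads) lies 2 mm behind it; x points along the fingers, y is the direction in which the jaws open and shut, and the axes are right-handed (so a half turn about x gives the same grasp; the last joint's range is limited). The gripper opens to 85 mm and grips with 20 to 120 N. Pads are 22 mm wide; open, the fingers measure 114 mm over their backs; the gripper's body (76 mm by 85 mm) begins 54 mm behind the grasp point. The pads swing forward as they close: fully open they stand 13 mm farther back than shut.
Start: joints at [1.088, 0.477, 0.022, 1.555, -0.011, 1.109, -0.083], TCP at [0.247, -0.628, 0.248] pointing down, gripper open.
Joint ranges: [-2.96, 2.96], [-0.34, 2.1], [-1.41, 1.46], [0.24, 2.44], [-1.37, 4.51], [0.17, 1.92], [-2.96, 2.96]. Speed limits (rad/s): [2.39, 2.39, 3.14, 3.14, 3.14, 3.14, 3.14].

INTERFACE

Orientations are given as a rotation vector (axis times angle).
In Python, from bench import r gives the robot as it stands. The module is installed in compiled form; this text tells all that it offers.
- The arm moves only by the tool apply_moves, never from a script. Its argument "increments" is text: rows parted by semicolons, each of 7 numbers parted by spaces: the finger opening in mm, from 0 to 85.4, then the shift along the tool's x, y, z normalised to -1 to 1, where 1 is 100 cm, then the turn, a rotation vector about the tool's x, y, z normalised to -1 to 1, where 1 is 0.12 rad. In form: gripper x y z wx wy wz; .... A call has exactly 8 rows; each row shifts and turns the commanded pose from where the row before left it, along the tool's axes as they then stand; what a row does not reach is not made up. A row lasts 1/10 s, in which the tool goes at most 50 mm and 8.59 degrees, less where a joint would pass 70% of its speed; a pose out of reach is approached as far as the arm can. A call with a number of a shift or a turn outside -1 to 1 is refused whole. A call with a gripper value outside its range is refused whole. The fingers move at their own pace and stop on an object; "squeeze" is the grip in N (left out, the last holds). Time passes only in rows, so rows that do not move let the fingers close, or fill a call up. It gives the time, the measured TCP pose, the force and the opening at its end, in the units of the state.
- r.get_obs(): the state, without advancing time (a new reading comes with each control period).
- r.grab_frame(name): name is "scene" or "top"; returns a dict with "color" (400x640x3 uint8, blue, green, red), "fx", "fy", "cx", "cy" (pixels), "origin" and "orientation" of the camera in the world. Camera axes: x right, y up, looking along -z (the intrinsics and any distortion apply to the point x, -y, -z); pixel columns grow to the right and rows downward; lengths in m; the calibration is good to about 2 mm. A picture is of the moment at which its call begins. There is no depth.
- r.hand_in(): hands the job in, once; it reports no verdict.
The state is a dict: "clock": time; "joints": joint angles; "qvel": joint speeds; "tau": joint torques, N m; "tcp_pos": TCP position; "orientation": TCP orientation; "contact_force": force on the tool from outside, world axes, zero at the start; "moment": the same for the moment, N m; "grip_width": finger opening in m.
Only numpy, scipy, OpenCV 4.12 (cv2) and the standard library are available. Lean on these libraries where they do the work, as an engineer would, in place of code of your own. Each camera call takes 0.05 s, during which the arm holds its last target. There are 200 camera calls.

## Working session

There is one attempt and no reset: what is moved stays moved. The work goes in short steps, Python scripts to look and compute and a tool call to move; the robot and the scene stay as the last step left them, time stands still between calls to the robot, and variables do not carry over. Pictures are saved under pics/ and viewed, about 8 in all and at most 12, crops included, and the job is handed in when it is done.

Besides the shell and the picture viewer there is one more tool, called after ">>>" in YAML: its name, and indented under it one key for each argument. apply_moves: Moves the arm, as the interface text tells. Scaled input: -1 to 1 covers 100 cm each way for a shift and 0.12 rad each way for a turn. Its arguments: {"type":"object","properties":{"increments":{"type":"string"},"squeeze":{"type":"number"}},"required":["increments"]}

```bash
mkdir -p pics; cat > h.py <<'E'
import numpy as np, cv2
from bench import r
from scipy.spatial.transform import Rotation as R
def rot(o):
    o=np.array(o,float)
    return o if o.shape==(3,3) else (R.from_rotvec(o).as_matrix() if o.size==3 else R.from_quat(o).as_matrix())
def ray(f,u,v,z):
    d=rot(f["orientation"])@np.array([(u-f["cx"])/f["fx"],-(v-f["cy"])/f["fy"],-1]); o=np.array(f["origin"])
    return o+d*(z-o[2])/d[2]
def proj(f,p):
    c=rot(f["orientation"]).T@(np.array(p)-np.array(f["origin"]))
    return f["cx"]+f["fx"]*c[0]/-c[2], f["cy"]-f["fy"]*c[1]/-c[2]
E
python3 - <<'E'
from h import *
for n in("scene","top"):
    f=r.grab_frame(n); cv2.imwrite(f"pics/{n}0.png",f["color"]); print({k:v for k,v in f.items() if k!="color"})
print(r.get_obs())
E
```

```text
{'fx': 395.9686511546421, 'fy': 395.9686511546421, 'cx': 313.7329557763456, 'cy': 198.63956669693044, 'origin': array([ 1.28717441, -0.42115655,  0.76215543]), 'orientation': array([0.83577723, 0.42483524, 0.89132068])}
{'fx': 478.4336523093623, 'fy': 478.4336523093623, 'cx': 326.76742956301916, 'cy': 206.2294245618093, 'origin': array([0.38261245, 0.08884238, 1.2626513 ]), 'orientation': array([ 0.11476971, -0.07200515, -1.58385006])}
{'clock': 0.1, 'joints': array([ 1.08789562,  0.47770632,  0.02231804,  1.55632404, -0.01150157,
        1.10929316, -0.08308904]), 'qvel': array([ 0.00074769, -0.00363664, -0.00025756, -0.00444072,  0.00059389,
       -0.00053654,  0.00012911]), 'tau': array([ 3.39767692e-03, -5.97763467e+01,  1.61253210e+00, -2.81956851e+01,
        1.26213711e-02,  5.04552459e-03, -2.21426248e-06]), 'tcp_pos': array([ 0.24693663, -0.62768236,  0.24744194]), 'orientation': array([ 2.01673274,  0.38415012, -2.0175525 ]), 'contact_force': array([-0.4840287 ,  0.7962399 , -0.48936105]), 'moment': array([0.01241466, 0.01908289, 0.01665751]), 'grip_width': 0.08561047101828298}
```

View pics/top0.png

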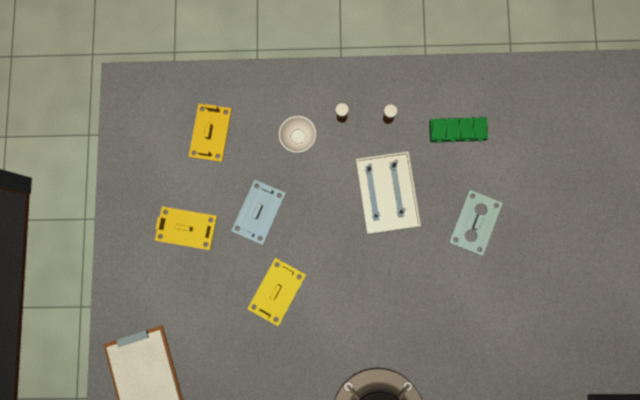

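View pics/scene0.png

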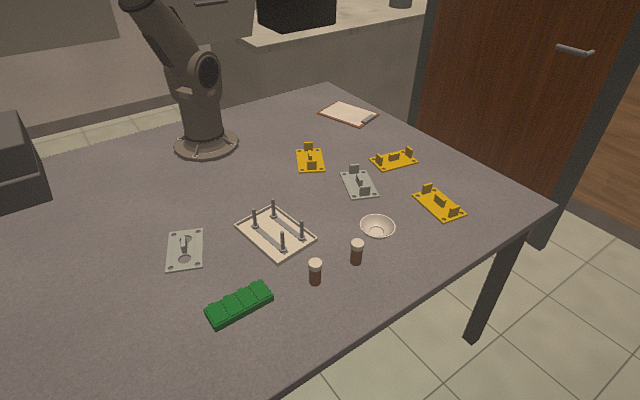

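The top view shows three yellow plates with end walls at (210,132), (186,228) and (277,291): look-alikes. The blue-grey walled plate at (259,212) fits floor_plate. The grey plate with two round openings at (476,222) is the collar. The tray is at (388,192). I'll confirm both plates in enlarged crops.

```bash
python3 - <<'E'
from h import *
im=cv2.imread("pics/top0.png")
def crop(u,v,w,h,s): return cv2.resize(im[v:v+h,u:u+w],None,fx=s,fy=s,interpolation=cv2.INTER_CUBIC)
a=crop(224,172,66,80,6);b=crop(444,182,66,80,6)
cv2.imwrite("pics/ab.png",np.hstack([a,b]))
cv2.imwrite("pics/tray.png",crop(348,146,80,92,6))
E
```

```text
(no output)
```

View pics/ab.png

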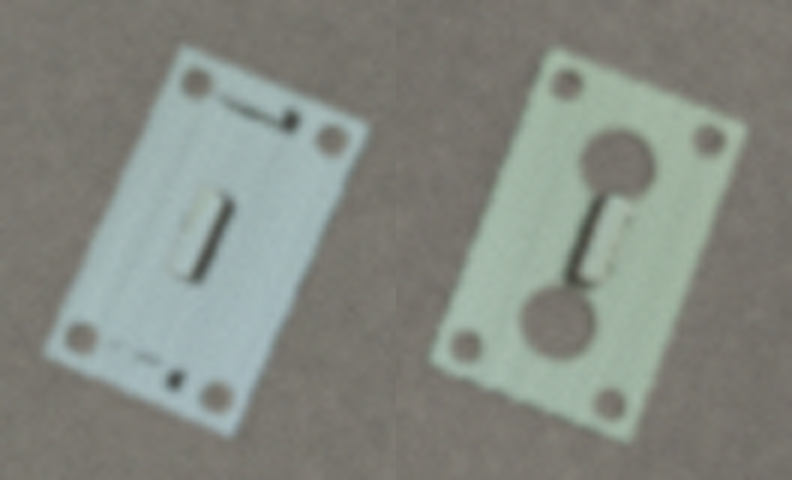

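View pics/tray.png

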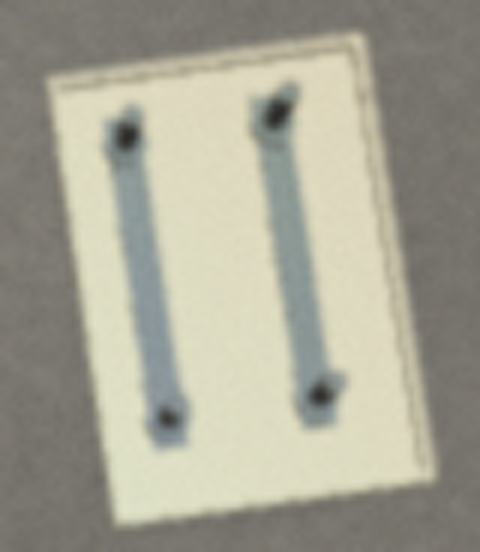

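The crop confirms both plates. Left is blue-grey with two end walls (the dark bars at the ends) and is the floor plate. Right has two round openings and is the collar. The tray crop shows its rim corners and four posts with feet. Now for the positions, plus an enlarged scene crop of the posts.

```bash
cat >> h.py <<'E'
def fit(P,Q):  # rigid 2D fit local P -> world Q
    P=np.array(P);Q=np.array(Q);p=P.mean(0);q=Q.mean(0);U,S,V=np.linalg.svd((P-p).T@(Q-q));d=np.sign(np.linalg.det(U@V))
    M=(U@np.diag([1,d])@V).T; t=q-M@p; return t,np.arctan2(M[1,0],M[0,0]),np.abs(Q-(P@M.T+t)).max()
E
python3 - <<'E'
from h import *
f=r.grab_frame("top")
def W(c,u0,v0,z,s=6): return [ray(f,u0+(x+.5)/s-.5,v0+(y+.5)/s-.5,z)[:2] for x,y in c]
H=[(.062,.033),(.062,-.033),(-.062,.033),(-.062,-.033)]
print("floor",fit(H,W([(196,83),(331,140),(81,339),(216,397)],224,172,.006)))
print("collar",fit(H,W([(171,84),(313,140),(70,346),(214,404)],444,182,.006)))
T=fit([(.1,.07),(.1,-.07),(-.1,.07),(-.1,-.07)],W([(48,76),(366,33),(118,525),(437,482)],348,146,.014))
print("tray",T)
print("feetB",W([(168,424),(318,404)],348,146,.012))
print("obst",[ray(f,u,v,.03)[:2].round(3) for u,v in[(298,134),(342,110),(390,112),(459,129)]])
s=r.grab_frame("scene");im=s["color"]
cv2.imwrite("pics/s_posts.png",cv2.resize(im[190:270,225:325],None,fx=7,fy=7,interpolation=cv2.INTER_CUBIC))
print("ang tcp axes",rot(r.get_obs()["orientation"]).round(3))
E
```

```text
floor (array([0.52191998, 0.3048828 ]), np.float64(-0.4197818829294415), np.float64(0.00027174419748421386))
collar (array([ 0.48454788, -0.26641781]), np.float64(-0.40479267315025125), np.float64(0.00022916881861112515))
tray (array([ 0.56747453, -0.03945082]), np.float64(0.12292958890765683), np.float64(0.0012161227228957294))
feetB [array([ 0.50343126, -0.00568816]), array([ 0.51113222, -0.07118694])]
obst [array([0.724, 0.195]), array([0.787, 0.077]), array([ 0.778, -0.049]), array([ 0.728, -0.229])]
ang tcp axes [[-0.     0.366 -0.931]
 [ 0.001 -0.931 -0.366]
 [-1.    -0.001  0.   ]]
```

View pics/s_posts.png

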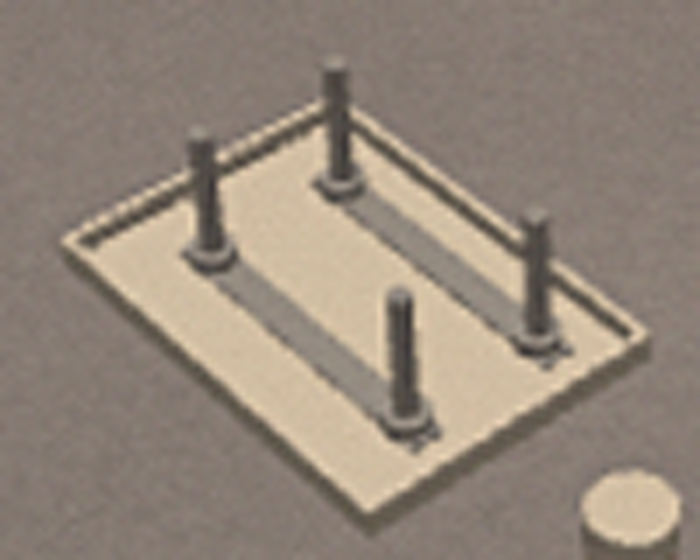

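The scene crop (7x) shows the post tops at (335,66), (202,136), (537,216), (400,294), and the tray rim corners at (65,240), (328,98), (650,338), (370,513).

```bash
python3 - <<'E'
from h import *
s=r.grab_frame("scene");t=r.grab_frame("top")
H=[(-.062,.033),(-.062,-.033),(.062,.033),(.062,-.033)]
def W(c,z): return [ray(s,225+(x+.5)/7-.5,190+(y+.5)/7-.5,z)[:2] for x,y in c]
F=fit(H,W([(335,66),(202,136),(537,216),(400,294)],.0715)); print("posts",F)
F2=fit(H,W([(341,183),(212,252),(540,337),(407,418)],.012)); print("feet",F2)
T=fit([(-.1,.07),(-.1,-.07),(.1,.07),(.1,-.07)],W([(328,98),(65,240),(650,338),(370,513)],.014)); print("tray",T)
c,w=np.cos(T[1]),np.sin(T[1]);d=F[0]-T[0];print("off",c*d[0]+w*d[1],-w*d[0]+c*d[1])
# plates as seen by scene: project known holes estimate for cross-bias
for n,(p,a) in dict(floor=((.5219,.3049),-.42),collar=((.4845,-.2664),-.405)).items():
  for x,y in H: print(n,np.round(proj(s,(p[0]+np.cos(a)*x-np.sin(a)*y,p[1]+np.sin(a)*x+np.cos(a)*y,.006)),1))
# predicted posts in top image tray crop
for x,y in H:
  for z in(.012,.072):
    p=(F[0][0]+np.cos(F[1])*x-np.sin(F[1])*y,F[0][1]+np.sin(F[1])*x+np.cos(F[1])*y,z);u=np.array(proj(t,p));print(z,((u-[348,146]+.5)*6-.5).round(0))
E
```

```text
posts (array([ 0.57348684, -0.03171476]), np.float64(0.1291312775414009), np.float64(0.0014651766631227359))
feet (array([ 0.57582868, -0.03359364]), np.float64(0.1260699252546288), np.float64(0.0008085113614105799))
tray (array([ 0.56932385, -0.04026235]), np.float64(0.12921419704485598), np.float64(0.002835679893186116))
off 0.005229682359755667 0.007939917661138635
floor [362.8 171.5]
floor [344.  173.5]
floor [374.2 193.3]
floor [354.  195.7]
collar [198.  230.8]
collar [173.4 234.1]
collar [197.2 263.4]
collar [170.3 267.3]
0.012 [171. 414.]
0.072 [181. 400.]
0.012 [320. 392.]
0.072 [339. 377.]
0.012 [127. 138.]
0.072 [136. 110.]
0.012 [275. 116.]
0.072 [291.  87.]
```

>>> apply_moves:
  increments: "85 0 -0.03 -0.038 0 0 0;85 0 -0.03 -0.038 0 0 0;85 0 -0.03 -0.038 0 0 0;85 0 -0.03 -0.038 0 0 0;85 0 -0.03 -0.038 0 0 0;85 0 -0.03 -0.038 0 0 0;85 0 -0.03 -0.038 0 0 0;85 0 -0.03 -0.038 0 0 0"
  squeeze: 50

```text
clock: 1.1
tcp_pos: [0.4428, -0.2918, 0.2486]
orientation: [2.017, 0.382, -2.016]
contact_force: [0.6, -0.3, 0.3]
grip_width: 0.0853
```

>>> apply_moves:
  increments: "85 0 -0.042 -0.0234 0 0 0;85 0 -0.042 -0.0234 0 0 0;85 0 -0.042 -0.0234 0 0 0;85 0 -0.042 -0.0234 0 0 0;85 0 -0.042 -0.0234 0 0 0;85 0 -0.042 -0.0234 0 0 0;85 0 -0.042 -0.0234 0 0 0;85 0 -0.042 -0.0234 0 0 0"

```text
clock: 1.9
tcp_pos: [0.4934, 0.0895, 0.2486]
orientation: [2.017, 0.382, -2.016]
contact_force: [0.3, 0.3, 0.1]
grip_width: 0.0847
```

>>> apply_moves:
  increments: "85 0 0 0 0.83 0 0;85 0 0 0 0.83 0 0;85 0 0 0 0.83 0 0;85 0 0 0 0.83 0 0;85 0 0 0 0.83 0 0;85 0 0 0 0.83 0 0;85 0 0 0 0.83 0 0;85 0 0 0 0.83 0 0"

```text
clock: 2.7
tcp_pos: [0.4934, 0.0876, 0.2484]
orientation: [-1.986, 0.43, 1.986]
contact_force: [0.0, -0.5, 0.2]
grip_width: 0.0852
```

```bash
cat >> h.py <<'E'
def to(p,yaw=None):
    """print state; tool-axis shift (m) to world point p; turn about tool x (units of .12 rad) so tool y has world yaw"""
    o=r.get_obs();M=rot(o["orientation"]);d=M.T@(np.array(p)-o["tcp_pos"])
    y=np.arctan2(M[1,1],M[0,1])
    print("t",round(o["clock"],2),"tcp",np.round(o["tcp_pos"],4),"yaw",round(y,4),"tilt",np.round(M[:2,0],4),"F",np.round(o["contact_force"],1),"M",np.round(o["moment"],2),"w",round(o["grip_width"],4),"q",np.round(o["joints"],2))
    print("shift tool",np.round(d,4)," turn",None if yaw is None else round((y-yaw+np.pi/2)%np.pi/.12-np.pi/.24,3), "yaxis",np.round(M[:2,1],4),"zaxis",np.round(M[:2,2],4))
E
python3 -c "
from h import *
to((.5219,.3049,.15),np.pi/2-.42)"
```

```text
t 2.7 tcp [0.4934 0.0876 0.2484] yaw -1.997 tilt [ 0.0002 -0.    ] F [ 0.  -0.5  0.2] M [ 0.05  0.03 -0.  ] w 0.0852 q [-0.04  0.21 -0.3   1.95  0.07  1.   -2.37]
shift tool [ 0.0984 -0.2096  0.0638]  turn -0.052 yaxis [-0.4134 -0.9105] zaxis [-0.9105  0.4134]
```

>>> apply_moves:
  increments: "85 0.012 -0.0262 0.008 -0.05 0 0;85 0.012 -0.0262 0.008 0 0 0;85 0.012 -0.0262 0.008 0 0 0;85 0.012 -0.0262 0.008 0 0 0;85 0.012 -0.0262 0.008 0 0 0;85 0.012 -0.0262 0.008 0 0 0;85 0.012 -0.0262 0.008 0 0 0;85 0.012 -0.0262 0.008 0 0 0"

```text
clock: 3.5
tcp_pos: [0.5199, 0.3062, 0.1518]
orientation: [-1.992, 0.421, 1.992]
contact_force: [-0.3, -0.1, 0.2]
grip_width: 0.0852
```

```bash
python3 -c "
from h import *
to((.5219,.3049,.027),np.pi/2-.42)"
```

```text
t 3.5 tcp [0.5199 0.3062 0.1518] yaw -1.9871 tilt [ 0.0002 -0.0001] F [-0.3 -0.1  0.2] M [-0.04 -0.01  0.01] w 0.0852 q [-0.38  0.49 -0.34  1.8   0.2   0.89 -2.8 ]
shift tool [ 0.1248  0.0004 -0.0023]  turn 0.031 yaxis [-0.4044 -0.9146] zaxis [-0.9146  0.4044]
```

>>> apply_moves:
  increments: "85 0.0178 0 -0.0023 0.03 0 0;85 0.0178 0 0 0 0 0;85 0.0178 0 0 0 0 0;85 0.0178 0 0 0 0 0;85 0.0178 0 0 0 0 0;85 0.0178 0 0 0 0 0;85 0.0178 0 0 0 0 0;60 0 0 0 0 0 0"

```text
clock: 4.3
tcp_pos: [0.5204, 0.3032, 0.0254]
orientation: [-1.988, 0.427, 1.994]
contact_force: [-0.3, -1.9, 0.8]
grip_width: 0.0726
```

```bash
python3 - <<'E'
from h import *
to((.5219,.3049,.027),np.pi/2-.42)
f=r.grab_frame("scene");cv2.imwrite("pics/g1.png",cv2.resize(f["color"][110:240,290:440],None,fx=4,fy=4,interpolation=cv2.INTER_CUBIC))
E
```

```text
t 4.3 tcp [0.5204 0.3032 0.0254] yaw -1.9903 tilt [-0.0035 -0.0025] F [-0.3 -1.9  0.8] M [-0.05  0.01 -0.05] w 0.0726 q [-0.42  0.66 -0.28  1.86  0.28  0.66 -2.86]
shift tool [-0.0016 -0.0021 -0.0007]  turn 0.004 yaxis [-0.4073 -0.9133] zaxis [-0.9133  0.4074]
```

View pics/g1.png

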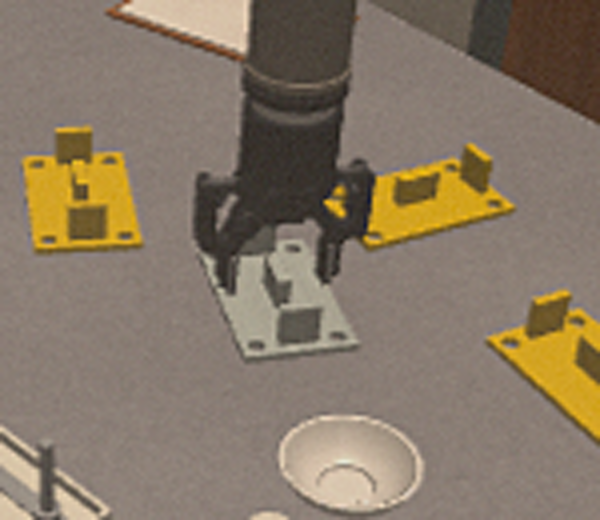

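The fingers straddle the handle at crop (278,285) on the blue-grey plate, so I close.

>>> apply_moves:
  increments: "30 0 0 0 0 0 0;15 0 0 0 0 0 0;0 0 0 0 0 0 0;0 0 0 0 0 0 0;0 0 0 0 0 0 0;0 0 0 0 0 0 0;0 0 0 0 0 0 0;0 0 0 0 0 0 0"
  squeeze: 70

```text
clock: 5.15
tcp_pos: [0.5224, 0.3046, 0.0287]
orientation: [-1.991, 0.423, 1.988]
contact_force: [-1.4, -0.7, 6.8]
grip_width: 0.0108
```

>>> apply_moves:
  increments: "0 -0.01 0 0 0 0 0;0 -0.01 0 0 0 0 0;0 -0.01 0 0 0 0 0;0 -0.02 0 0 0 0 0;0 -0.025 0 0 0 0 0;0 -0.025 0 0 0 0 0;0 -0.025 0 0 0 0 0;0 -0.02 0 0 0 0 0"

```text
clock: 5.95
tcp_pos: [0.522, 0.3045, 0.1751]
orientation: [-1.991, 0.422, 1.988]
contact_force: [0.5, -0.8, -2.6]
grip_width: 0.0101
```

```bash
python3 - <<'E'
from h import *
to((.5735,-.0317,.14),np.pi/2+.126)
f=r.grab_frame("scene");cv2.imwrite("pics/x1.png",f["color"])
E
```

```text
t 5.95 tcp [0.522  0.3045 0.1751] yaw -1.9903 tilt [0.0015 0.001 ] F [ 0.5 -0.8 -2.6] M [-0.03 -0.03  0.03] w 0.0101 q [-0.37  0.46 -0.34  1.78  0.19  0.93 -2.78]
shift tool [ 0.0348  0.2861 -0.184 ]  turn -4.546 yaxis [-0.4073 -0.9133] zaxis [-0.9133  0.4073]
```

>>> apply_moves:
  increments: "0 0 0.0358 -0.023 0 0 0;0 0 0.0358 -0.023 0 0 0;0 0 0.0358 -0.023 0 0 0;0 0 0.0358 -0.023 0 0 0;0 0 0.0358 -0.023 0 0 0;0 0 0.0358 -0.023 0 0 0;0 0 0.0358 -0.023 0 0 0;0 0 0.0358 -0.023 0 0 0"

```text
clock: 6.8
tcp_pos: [0.5729, -0.0339, 0.1727]
orientation: [-1.99, 0.424, 1.99]
contact_force: [0.7, -1.2, -2.1]
grip_width: 0.0109
```

>>> apply_moves:
  increments: "0 0.006 0 0 -0.568 0 0;0 0.006 0 0 -0.568 0 0;0 0.006 0 0 -0.568 0 0;0 0.006 0 0 -0.568 0 0;0 0.006 0 0 -0.568 0 0;0 0.006 0 0 -0.568 0 0;0 0.006 0 0 -0.568 0 0;0 0 0 0 -0.568 0 0"

```text
clock: 7.6
tcp_pos: [0.5722, -0.0322, 0.1297]
orientation: [2.153, 0.139, -2.157]
contact_force: [-0.3, -0.2, -2.1]
grip_width: 0.0109
```

```bash
python3 - <<'E'
from h import *
to((.5735,-.0317,.12),np.pi/2+.126)
f=r.grab_frame("scene");cv2.imwrite("pics/p1.png",cv2.resize(f["color"][165:265,215:335],None,fx=6,fy=6,interpolation=cv2.INTER_CUBIC))
E
```

```text
t 7.6 tcp [ 0.5722 -0.0322  0.1297] yaw -1.4423 tilt [-0.0019  0.    ] F [-0.3 -0.2 -2.1] M [ 0.   -0.04 -0.04] w 0.0109 q [ 0.24  0.48 -0.37  1.88  0.23  0.82 -1.7 ]
shift tool [ 0.0097 -0.0004 -0.0014]  turn 0.021 yaxis [ 0.1282 -0.9918] zaxis [-0.9917 -0.1282]
```

View pics/p1.png

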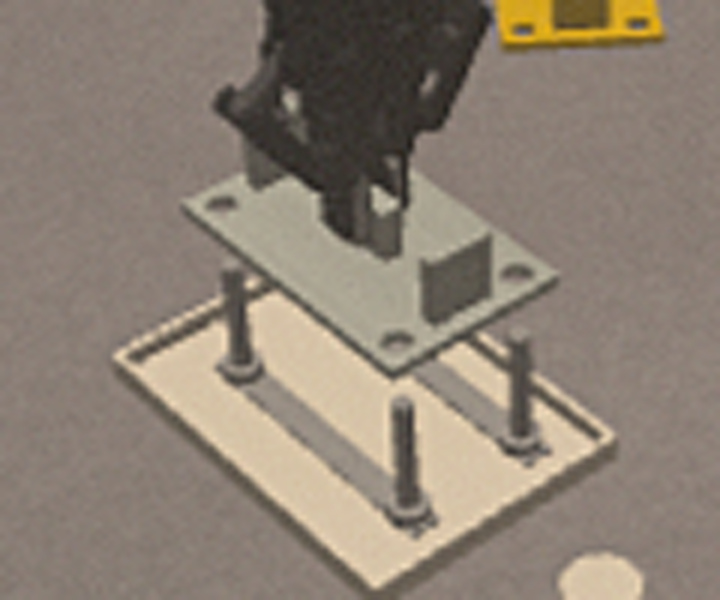

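Plate held level over the posts. Holes at crop (220,203), (397,340), (517,272); post tops at (233,270), (403,402), (519,334).

```bash
python3 - <<'E'
from h import *
f=r.grab_frame("scene")
def W(c,z): return [ray(f,215+(x+.5)/6-.5,165+(y+.5)/6-.5,z)[:2] for x,y in c]
H=[(-.062,-.033),(.062,-.033),(.062,.033)]
a=fit(H,W([(220,203),(397,340),(517,272)],.107));b=fit(H,W([(233,270),(403,402),(519,334)],.0715))
print(a,b); d=b[0]-a[0];print("d",d)
o=r.get_obs();M=rot(o["orientation"]);print("tool",M.T[:,:2]@d, "yawerr",b[1]-a[1])
im=f["color"];print(W([(0,0)],.1))
t=r.grab_frame("top");cv2.imwrite("pics/t1.png",cv2.resize(t["color"][140:245,340:440],None,fx=6,fy=6,interpolation=cv2.INTER_CUBIC)[:600])
E
```

```text
(array([ 0.57185079, -0.03263977]), np.float64(0.130882021301408), np.float64(0.00045133350100157177)) (array([ 0.57354248, -0.03238828]), np.float64(0.14583610342226636), np.float64(0.0023059289405893413))
d [0.00169168 0.0002515 ]
tool [-1.27681312e-06 -3.65315875e-05 -1.70988631e-03] yawerr 0.014954082120858359
[array([ 0.29602451, -0.08238862])]
```

>>> apply_moves:
  increments: "0 0.007 0 -0.0016 0 0 0;0 0.007 0 0 0 0 0;0 0.007 0 0 0 0 0;0 0.004 0 0 0 0 0;0 0.002 0 0 0 0 0;0 0.002 0 0 0 0 0;0 0.002 0 0 0 0 0;0 0 0 0 0 0 0"

```text
clock: 8.55
tcp_pos: [0.575, -0.032, 0.1005]
orientation: [2.157, 0.135, -2.156]
contact_force: [-3.0, -0.8, 4.4]
grip_width: 0.0105
```

```bash
python3 - <<'E'
from h import *
to((.5736,-.0320,.0407),np.pi/2+.1285)
f=r.grab_frame("scene");cv2.imwrite("pics/p2.png",cv2.resize(f["color"][165:265,215:335],None,fx=6,fy=6,interpolation=cv2.INTER_CUBIC))
E
```

```text
t 8.55 tcp [ 0.575  -0.032   0.1005] yaw -1.4452 tilt [ 0.0004 -0.0003] F [-3.  -0.8  4.4] M [0.04 0.6  0.06] w 0.0105 q [ 0.22  0.52 -0.36  1.9   0.26  0.77 -1.72]
shift tool [ 0.0598 -0.0002  0.0014]  turn -0.024 yaxis [ 0.1252 -0.9921] zaxis [-0.9921 -0.1252]
```

View pics/p2.png

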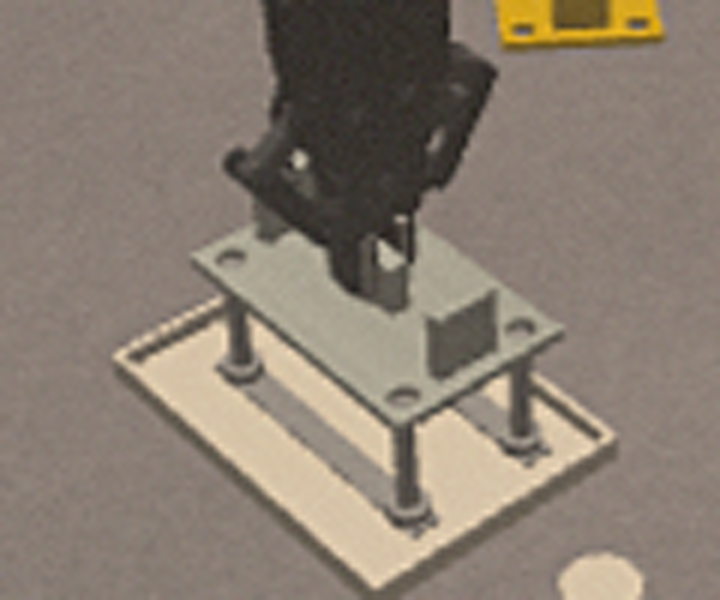

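The picture shows the plate resting on the post tops (post at (403,420) under the front edge). The force and moment point to contact at the -x posts, pushing the plate towards -x. I'll lift slightly, shift 1.5 mm to -x and try again.

>>> apply_moves:
  increments: "0 -0.003 0 0 0 0 0;0 0 0 0.0015 0 0 0;0 0.002 0 0 0 0 0;0 0.001 0 0 0 0 0;0 0.001 0 0 0 0 0;0 0.001 0 0 0 0 0;0 0.001 0 0 0 0 0;0 0 0 0 0 0 0"

```text
clock: 9.4
tcp_pos: [0.5731, -0.032, 0.0965]
orientation: [2.156, 0.136, -2.157]
contact_force: [-0.7, 1.1, -2.9]
grip_width: 0.011
```

```bash
python3 - <<'E'
from h import *
to((.5736,-.0320,.0407),np.pi/2+.1285)
E
```

```text
t 9.4 tcp [ 0.5731 -0.032   0.0965] yaw -1.4448 tilt [-0.0004  0.0002] F [-0.7  1.1 -2.9] M [0.3  0.1  0.06] w 0.011 q [ 0.22  0.53 -0.36  1.9   0.26  0.76 -1.72]
shift tool [ 0.0558  0.0001 -0.0005]  turn -0.021 yaxis [ 0.1256 -0.9921] zaxis [-0.9921 -0.1256]
```

Through the tops. Going down.

>>> apply_moves:
  increments: "0 0.003 -0.0005 0 0 0 0;0 0.003 0 0 0 0 0;0 0.003 0 0 0 0 0;0 0.004 0 0 0 0 0;0 0.004 0 0 0 0 0;0 0.004 0 0 0 0 0;0 0.004 0 0 0 0 0;0 0 0 0 0 0 0"

```text
clock: 10.2
tcp_pos: [0.5729, -0.0319, 0.071]
orientation: [2.156, 0.135, -2.157]
contact_force: [0.1, 0.0, -2.0]
grip_width: 0.0105
```

```bash
python3 - <<'E'
from h import *
to((.5736,-.0320,.0407),np.pi/2+.1285)
E
```

```text
t 10.2 tcp [ 0.5729 -0.0319  0.071 ] yaw -1.4453 tilt [-0.0009 -0.0002] F [ 0.1  0.  -2. ] M [-0.03 -0.    0.03] w 0.0105 q [ 0.21  0.56 -0.34  1.92  0.28  0.71 -1.74]
shift tool [ 0.0303  0.0002 -0.0007]  turn -0.025 yaxis [ 0.1251 -0.9921] zaxis [-0.9921 -0.1251]
```

>>> apply_moves:
  increments: "0 0.005 0 0 0 0 0;0 0.005 0 0 0 0 0;0 0.005 0 0 0 0 0;0 0.005 0 0 0 0 0;0 0.005 0 0 0 0 0;0 0.003 0 0 0 0 0;0 0.002 0 0 0 0 0;0 0.001 0 0 0 0 0"

```text
clock: 11.0
tcp_pos: [0.5732, -0.0317, 0.0407]
orientation: [2.156, 0.135, -2.157]
contact_force: [-2.8, 1.0, 8.3]
grip_width: 0.0103
```

```bash
python3 - <<'E'
from h import *
to((.5736,-.0320,.0407),np.pi/2+.1285)
E
```

```text
t 11.0 tcp [ 0.5732 -0.0317  0.0407] yaw -1.4452 tilt [-0.0002 -0.0001] F [-2.8  1.   8.3] M [0.07 0.75 0.06] w 0.0103 q [ 0.2   0.61 -0.32  1.93  0.3   0.65 -1.76]
shift tool [ 0.      0.0003 -0.0004]  turn -0.025 yaxis [ 0.1252 -0.9921] zaxis [-0.9921 -0.1252]
```

>>> apply_moves:
  increments: "14 0 0 0 0 0 0;18 0 0 0 0 0 0;24 0 0 0 0 0 0;32 0 0 0 0 0 0;40 0 0 0 0 0 0;40 0 0 0 0 0 0;40 -0.004 0 0 0 0 0;40 -0.01 0 0 0 0 0"

```text
clock: 11.8
tcp_pos: [0.5725, -0.0317, 0.0545]
orientation: [2.155, 0.136, -2.158]
contact_force: [0.1, -0.7, 0.5]
grip_width: 0.0399
```

>>> apply_moves:
  increments: "40 -0.02 0 0 0 0 0;40 -0.02 0 0 0 0 0;40 -0.025 0 0 0 0 0;85 -0.025 0 0 0 0 0;85 -0.025 0 0 0 0 0;85 -0.015 0 0 0 0 0;85 0 0 0 0 0 0;85 0 0 0 0 0 0"

```text
clock: 12.6
tcp_pos: [0.5729, -0.0318, 0.1844]
orientation: [2.156, 0.135, -2.157]
contact_force: [-0.8, 0.0, -0.8]
grip_width: 0.085
```

```bash
python3 - <<'E'
from h import *
to((.4845,-.2664,.14),np.pi/2-.405)
f=r.grab_frame("scene");cv2.imwrite("pics/p3.png",cv2.resize(f["color"][165:265,215:335],None,fx=6,fy=6,interpolation=cv2.INTER_CUBIC))
E
```

```text
t 12.6 tcp [ 0.5729 -0.0318  0.1844] yaw -1.4452 tilt [-0.0002 -0.0002] F [-0.8  0.  -0.8] M [ 0.03 -0.   -0.07] w 0.085 q [ 0.26  0.41 -0.39  1.84  0.19  0.92 -1.67]
shift tool [0.0445 0.2217 0.117 ]  turn 4.421 yaxis [ 0.1252 -0.9921] zaxis [-0.9921 -0.1252]
```

View pics/p3.png

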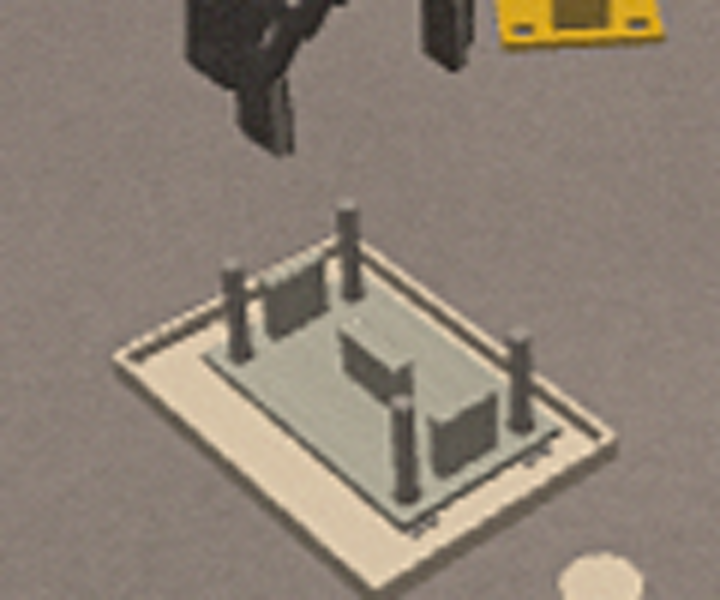

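The floor plate is down flat, with all four posts through it and the fingers clear. On to the collar.

>>> apply_moves:
  increments: "85 0 0.0277 0.0146 0 0 0;85 0 0.0277 0.0146 0 0 0;85 0 0.0277 0.0146 0 0 0;85 0 0.0277 0.0146 0 0 0;85 0 0.0277 0.0146 0 0 0;85 0 0.0277 0.0146 0 0 0;85 0 0.0277 0.0146 0 0 0;85 0 0.0277 0.0146 0 0 0"

```text
clock: 13.45
tcp_pos: [0.4837, -0.267, 0.1831]
orientation: [2.154, 0.137, -2.16]
contact_force: [0.4, 0.6, 0.0]
grip_width: 0.0849
```

>>> apply_moves:
  increments: "85 0.01 0 0 0.553 0 0;85 0.01 0 0 0.553 0 0;85 0.01 0 0 0.553 0 0;85 0.01 0 0 0.553 0 0;85 0.01 0 0 0.553 0 0;85 0.01 0 0 0.553 0 0;85 0.01 0 0 0.553 0 0;85 0.01 0 0 0.553 0 0"

```text
clock: 14.25
tcp_pos: [0.484, -0.2657, 0.1027]
orientation: [-1.994, 0.412, 2.0]
contact_force: [-0.4, 0.1, -0.1]
grip_width: 0.0851
```

```bash
python3 - <<'E'
from h import *
to((.4845,-.2664,.0275),np.pi/2-.405)
E
```

```text
t 14.25 tcp [ 0.484  -0.2657  0.1027] yaw -1.9785 tilt [-0.0027  0.0012] F [-0.4  0.1 -0.1] M [ 0.04 -0.01 -0.01] w 0.0851 q [ 0.54  0.47 -0.18  1.96  0.13  0.72 -1.7 ]
shift tool [ 0.0752  0.0005 -0.0009]  turn -0.023 yaxis [-0.3965 -0.918 ] zaxis [-0.918   0.3965]
```

>>> apply_moves:
  increments: "85 0.015 0.0005 -0.001 -0.02 0 0;85 0.015 0 0 0 0 0;85 0.015 0 0 0 0 0;85 0.015 0 0 0 0 0;85 0.01 0 0 0 0 0;85 0.004 0 0 0 0 0;60 0 0 0 0 0 0;40 0 0 0 0 0 0"

```text
clock: 15.05
tcp_pos: [0.4862, -0.2672, 0.0311]
orientation: [-2.001, 0.408, 1.999]
contact_force: [-0.4, 0.6, 0.2]
grip_width: 0.0586
```

>>> apply_moves:
  increments: "25 0 0 0 0 0 0;15 0 0 0 0 0 0;0 0 0 0 0 0 0;0 0 0 0 0 0 0;0 0 0 0 0 0 0;0 0 0 0 0 0 0;0 0 0 0 0 0 0;0 0 0 0 0 0 0"

```text
clock: 15.85
tcp_pos: [0.4861, -0.2672, 0.0314]
orientation: [-2.001, 0.409, 1.999]
contact_force: [-2.2, -0.1, 5.5]
grip_width: 0.0104
```

>>> apply_moves:
  increments: "0 -0.01 0 0 0 0 0;0 -0.01 0 0 0 0 0;0 -0.015 0 0 0 0 0;0 -0.02 0 0 0 0 0;0 -0.025 0 0 0 0 0;0 -0.025 0 0 0 0 0;0 -0.025 0 0 0 0 0;0 -0.02 0 0 0 0 0"

```text
clock: 16.65
tcp_pos: [0.4861, -0.2672, 0.1835]
orientation: [-2.002, 0.409, 1.998]
contact_force: [-0.4, -0.1, -1.5]
grip_width: 0.0105
```

```bash
python3 - <<'E'
from h import *
to((.5732,-.0319,.17),np.pi/2+.1255)
E
```

```text
t 16.65 tcp [ 0.4861 -0.2672  0.1835] yaw -1.9736 tilt [ 0.0021 -0.001 ] F [-0.4 -0.1 -1.5] M [-0.04 -0.04 -0.  ] w 0.0105 q [ 0.55  0.36 -0.2   1.9   0.09  0.89 -1.67]
shift tool [ 0.0135 -0.2506  0.0121]  turn -4.402 yaxis [-0.392 -0.92 ] zaxis [-0.92   0.392]
```

>>> apply_moves:
  increments: "0 0 -0.0313 0.0015 0 0 0;0 0 -0.0313 0.0015 0 0 0;0 0 -0.0313 0.0015 0 0 0;0 0 -0.0313 0.0015 0 0 0;0 0 -0.0313 0.0015 0 0 0;0 0 -0.0313 0.0015 0 0 0;0 0 -0.0313 0.0015 0 0 0;0 0 -0.0313 0.0015 0 0 0"

```text
clock: 17.45
tcp_pos: [0.5732, -0.0308, 0.182]
orientation: [-2.001, 0.408, 1.999]
contact_force: [0.4, -0.1, -1.3]
grip_width: 0.0105
```

>>> apply_moves:
  increments: "0 0.006 0 0 -0.55 0 0;0 0.006 0 0 -0.55 0 0;0 0.006 0 0 -0.55 0 0;0 0.006 0 0 -0.55 0 0;0 0.006 0 0 -0.55 0 0;0 0.006 0 0 -0.55 0 0;0 0.006 0 0 -0.55 0 0;0 0.006 0 0 -0.55 0 0"

```text
clock: 18.25
tcp_pos: [0.573, -0.0321, 0.1337]
orientation: [2.156, 0.137, -2.154]
contact_force: [0.1, 0.2, -2.1]
grip_width: 0.0107
```

```bash
python3 - <<'E'
from h import *
to((.5732,-.0319,.0834),np.pi/2+.1255)
f=r.grab_frame("scene");cv2.imwrite("pics/p4.png",cv2.resize(f["color"][165:265,215:335],None,fx=6,fy=6,interpolation=cv2.INTER_CUBIC))
E
```

```text
t 18.25 tcp [ 0.573  -0.0321  0.1337] yaw -1.443 tilt [ 0.0009 -0.0004] F [ 0.1  0.2 -2.1] M [ 0.02 -0.03  0.01] w 0.0107 q [ 0.24  0.48 -0.38  1.88  0.23  0.83 -1.7 ]
shift tool [ 0.0503 -0.0002 -0.0002]  turn 0.019 yaxis [ 0.1274 -0.9918] zaxis [-0.9918 -0.1274]
```

View pics/p4.png

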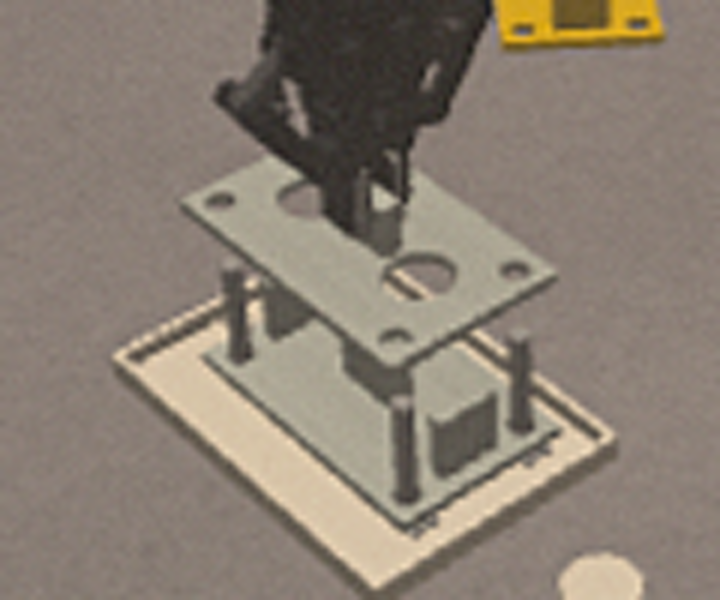

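The collar hangs level over the posts. Holes at crop (219,201), (396,337), (515,269).

```bash
python3 - <<'E'
from h import *
f=r.grab_frame("scene")
def W(c,z): return [ray(f,215+(x+.5)/6-.5,165+(y+.5)/6-.5,z)[:2] for x,y in c]
H=[(-.062,-.033),(.062,-.033),(.062,.033)]
a=fit(H,W([(219,201),(396,337),(515,269)],.1083)); print(a)
print(rot(r.get_obs()["orientation"]).T[:,:2]@(np.array([.5730,-.0320])-a[0]))
E
```

```text
(array([ 0.57135531, -0.0330094 ]), np.float64(0.1341770012821283), np.float64(0.00020892668096037653))
[-1.41050454e-06 -7.95543336e-04 -1.75812207e-03]
```

>>> apply_moves:
  increments: "0 0.007 -0.0003 -0.0017 0.02 0 0;0 0.007 0 0 0 0 0;0 0.007 0 0 0 0 0;0 0.005 0 0 0 0 0;0 0.002 0 0 0 0 0;0 0.002 0 0 0 0 0;0 0.002 0 0 0 0 0;0 0 0 0 0 0 0"

```text
clock: 19.15
tcp_pos: [0.5745, -0.0314, 0.1006]
orientation: [2.158, 0.133, -2.158]
contact_force: [-0.7, 0.6, -0.8]
grip_width: 0.0105
```

```bash
python3 - <<'E'
from h import *
to((.5748,-.0317,.0834),np.pi/2+.1255)
E
```

```text
t 19.15 tcp [ 0.5745 -0.0314  0.1006] yaw -1.448 tilt [-0.0002  0.0001] F [-0.7  0.6 -0.8] M [ 0.05  0.02 -0.05] w 0.0105 q [ 0.23  0.52 -0.37  1.9   0.26  0.77 -1.73]
shift tool [ 0.0172  0.0003 -0.0003]  turn -0.022 yaxis [ 0.1225 -0.9925] zaxis [-0.9925 -0.1225]
```

>>> apply_moves:
  increments: "0 0.002 0 0 -0.02 0 0;0 0.003 0 0 0 0 0;0 0.003 0 0 0 0 0;0 0.003 0 0 0 0 0;0 0.003 0 0 0 0 0;0 0.002 0 0 0 0 0;0 0.001 0 0 0 0 0;0 0 0 0 0 0 0"

```text
clock: 19.95
tcp_pos: [0.5746, -0.0315, 0.0836]
orientation: [2.157, 0.135, -2.157]
contact_force: [0.2, -0.3, -1.3]
grip_width: 0.0106
```

```bash
python3 - <<'E'
from h import *
to((.5748,-.0317,.0834),np.pi/2+.1255)
E
```

```text
t 19.95 tcp [ 0.5746 -0.0315  0.0836] yaw -1.4457 tilt [-0.  0.] F [ 0.2 -0.3 -1.3] M [ 0.01 -0.02  0.03] w 0.0106 q [ 0.22  0.55 -0.36  1.91  0.27  0.74 -1.74]
shift tool [ 0.0002  0.0002 -0.0002]  turn -0.003 yaxis [ 0.1248 -0.9922] zaxis [-0.9922 -0.1248]
```

>>> apply_moves:
  increments: "0 0.0005 0 0 0 0 0;0 0.0005 0 0 0 0 0;0 0.0005 0 0 0 0 0;0 0.0005 0 0 0 0 0;0 0 0 0 0 0 0;0 0 0 0 0 0 0;0 0 0 0 0 0 0;0 0 0 0 0 0 0"

```text
clock: 20.75
tcp_pos: [0.5747, -0.0314, 0.0833]
orientation: [2.157, 0.134, -2.156]
contact_force: [-5.7, -1.3, 12.8]
grip_width: 0.0104
```

```bash
python3 - <<'E'
from h import *
to((.5748,-.0317,.0834),np.pi/2+.1255)
E
```

```text
t 20.75 tcp [ 0.5747 -0.0314  0.0833] yaw -1.4457 tilt [ 0.0005 -0.0006] F [-5.7 -1.3 12.8] M [0.   1.21 0.03] w 0.0104 q [ 0.22  0.55 -0.36  1.91  0.28  0.73 -1.74]
shift tool [-0.0001  0.0003 -0.0001]  turn -0.003 yaxis [ 0.1248 -0.9922] zaxis [-0.9922 -0.1248]
```

Contact at the expected seat height, so I release and retreat.

>>> apply_moves:
  increments: "14 -0.001 0 0 0 0 0;18 0 0 0 0 0 0;24 0 0 0 0 0 0;32 0 0 0 0 0 0;40 0 0 0 0 0 0;40 0 0 0 0 0 0;40 -0.004 0 0 0 0 0;40 -0.01 0 0 0 0 0"

```text
clock: 21.55
tcp_pos: [0.5739, -0.0315, 0.0965]
orientation: [2.155, 0.135, -2.159]
contact_force: [-0.4, 0.1, -0.6]
grip_width: 0.0398
```

>>> apply_moves:
  increments: "40 -0.02 0 0 0 0 0;40 -0.02 0 0 0 0 0;40 -0.025 0 0 0 0 0;40 -0.025 0 0 0 0 0;40 -0.02 0 0 0 0 0;40 -0.01 0 0 0 0 0;40 0 0 0 0 0 0;40 0 0 0 0 0 0"

```text
clock: 22.35
tcp_pos: [0.5741, -0.0316, 0.2162]
orientation: [2.156, 0.135, -2.158]
contact_force: [-0.7, -0.3, -0.2]
grip_width: 0.0406
```

```bash
python3 - <<'E'
from h import *
to((.5748,-.0317,.0834),np.pi/2+.1255)
f=r.grab_frame("scene");cv2.imwrite("pics/p5.png",cv2.resize(f["color"][165:315,205:405],None,fx=4,fy=4,interpolation=cv2.INTER_CUBIC))
E
```

```text
t 22.35 tcp [ 0.5741 -0.0316  0.2162] yaw -1.4457 tilt [-0.0007 -0.0001] F [-0.7 -0.3 -0.2] M [0.03 0.01 0.01] w 0.0406 q [ 0.27  0.38 -0.41  1.81  0.18  0.99 -1.66]
shift tool [ 0.1328  0.0002 -0.0008]  turn -0.004 yaxis [ 0.1247 -0.9922] zaxis [-0.9922 -0.1247]
```

View pics/p5.png

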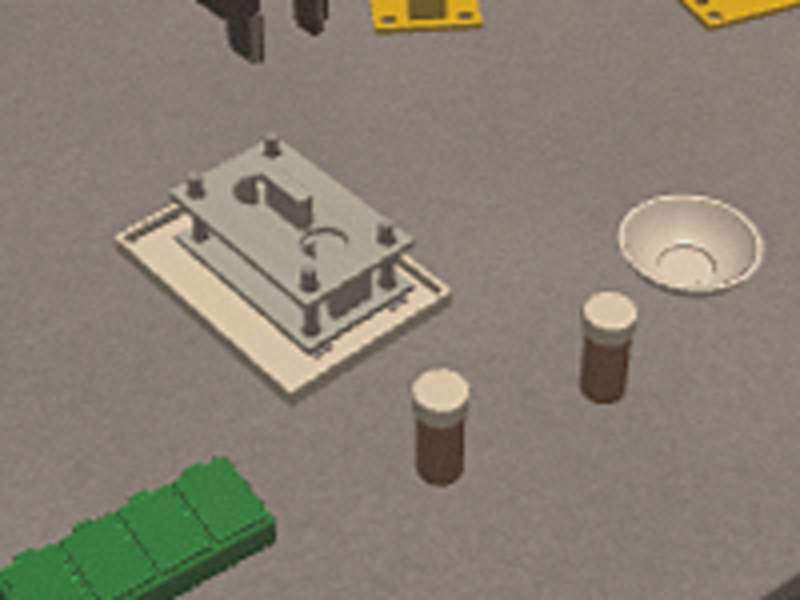

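The collar rests on the end walls with all four posts through it. The fingers are clear, and the vials, dish and organizer stand upright. Handing in.

```bash
python3 -c "
from bench import r
print(r.hand_in())"
```

```text
the job is handed in; nothing more can be done
None
```

The rack is built and handed in at about 22 s on the robot's clock; the hand-in reports no verdict.

- **Floor plate:** I took the blue-grey plate with end walls, not the yellow look-alikes. The first lowering landed on the post tops. The force reading pointed to a small offset, so I shifted it 1.5 mm and it slid down all four posts. It seated at the expected height and was let go.
- **Collar plate:** It went over the posts on the first try, with firm contact at the expected height on the end walls. Then I let it go.
- **Last checks:** The final picture shows both plates level on all four posts, the gripper clear with no load, and the vials, dish and organizer upright and apparently unmoved. I did not measure their positions again.
- **Post offset:** Camera estimates put the post frame about 5 mm (x) and 8 mm (y) off the tray centre, so the plates should be within the 12 mm limit. The two cameras differed by about 2 mm on the tray position and up to 4 mm on one post foot. The floor plate settled within about 1 mm of the post position I had used as the target.

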